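# Re-clamp a cleated wooden block on end in a slide-jaw fixture

### The arm

A 6-joint arm with a two-finger parallel gripper is mounted at the origin on the work surface. World frame = base frame: x ahead of the robot, y to its left, z up, the work surface at z = 0. Lengths are in mm, angles in rad, forces in N, time in s.
With the tool pointing down it reaches from about 350 to 975 mm from the base axis. Payload 7.1 kg.
Tool frame: the origin (TCP) lies at the very end of the fingers, on their centre line; the grasp point (between the pads) lies 19 mm behind it; z points along the fingers, y is the line along which they close (so a half turn about z gives the same grasp; the last joint's range is limited). The gripper opens to 88 mm and grips with 3 to 60 N. Pads are 20 mm wide; open, the fingers measure 115 mm over their backs; the gripper's body (75 mm by 178 mm) begins 61 mm behind the grasp point.
Start: joints at [-1.274, 0.423, 1.63, -0, 1.089, -0.019], TCP at [194.128, -594.07, 222.675] pointing down, gripper open.
Joint ranges: [-3, 3], [-0.9, 2.11], [0.09, 2.58], [-1.31, 4.45], [0.11, 2.69], [-2.54, 2.54]. Speed limits (rad/s): [2.39, 2.39, 3.01, 3.14, 3.14, 3.14].

### API

Orientations are given as a rotation vector (axis times angle).
In Python, from workcell import ctrl, optics gives the robot as it stands.
- The arm moves only by the shell command python3 -m jog 'ROWS'. ROWS is JSON, a list of rows, each a list of 7 numbers: the shift along the tool's x, y, z in units of 40 mm (1.0 is 40 mm), then the turn, a rotation vector about the tool's x, y, z in units of 6 degrees (1.0 is 6 degrees), then the opening, from 0 (shut) to 1 (fully open). A call has 1 to 20 rows; each row shifts and turns the commanded pose from where the row before left it, along the tool's axes as they then stand; what a row does not reach is not made up. A row lasts 1/10 s, in which the tool goes at most 50 mm and 8.59 degrees, less where a joint would pass 70% of its speed; a pose out of reach is approached as far as the arm can. A call is refused whole if a number of a shift passes 1 or a number of a turn 1, either way. A call with a gripper value outside its range is refused whole. The fingers move at their own pace and stop on an object; the grip force is fixed at half the most. Time passes only in rows, so rows that do not move let the fingers close. It gives the time, the measured TCP pose, the force, the opening and the grip force at its end, in the units of the state.
- ctrl.get_obs(): the state, without advancing time (a new reading comes with each control period).
- optics.get_image(name): name is "side" or "top" or "wrist"; returns the picture (384x512x3 uint8, red, green, blue); there is no depth.
- optics.camera_model(name): a dict with "fov_y" (degrees; the focal length in pixels is half the picture's height over the tangent of half this angle, whatever the lens; pixels are square), "cx", "cy" (the principal point, pixels), "view" (4x4, takes a point from world to camera coordinates); the wrist camera has in their place "hand_eye" (4x4, takes a point from camera to tool coordinates, whose origin is the TCP and whose axes are the flange's). Camera axes: x right, y up, looking along -z (the intrinsics and any distortion apply to the point x, -y, -z); pixel columns grow to the right and rows downward; lengths in mm; the calibration is good to about 2 mm. The wrist camera is an equidistant fisheye: a pixel r from the principal point sees the ray r / f radians off the axis. A picture is of the moment at which its call begins: read the wrist's pose just before it. camera_model takes no time and is no camera call.
- ctrl.close_job(): hands the job in; it is judged then, once.
Trained networks look in the newest picture that a camera, given by its name, has taken for a name from the list of things; names that differ only in an ending like _2 or _b are one class to them, and where a whole thing is asked for, a point or a joint stands for the part that bears it (a point fixed in the world has none). Each returns a list of dicts, best first, with "conf" (0 to 1); they miss things now and then, are a little off and sometimes report something else, mostly with a low value. They report only what shows in the picture. A call takes as long as a camera call. They do not tell look-alikes from the thing itself.
- optics.masks_of(target, camera): "pixels" (384x512 bool, what is visible of it) and "extent" ([centre column, centre row, width, height] in pixels, round what is visible of it).
The state is a dict: "t": time; "qpos": joint angles; "qvel": joint speeds; "joint_torque": joint torques, N m; "ee_pos": TCP position; "orientation": TCP orientation; "ft_force": force on the tool from outside, world axes, zero at the start; "moment": the same for the moment, N m; "width": finger opening in mm; "grasp_force": force on a finger pad.
Only numpy, scipy, OpenCV 4.12 (cv2) and the standard library are available. Lean on these libraries where they do the work, as an engineer would, in place of code of your own. Each camera call takes 0.05 s, during which the arm holds its last target. There are 200 camera calls.

### The job

The wooden block lying in the slide-jaw fixture is finished on this side: take it out, turn it and stand it back between the jaws on the end nearer its crossbar, about midway along the jaws, so that its other end faces straight up to be worked. Then push the sliding jaw home until it grips the block, and after that press firmly down on the block's upper end to make sure that it sits fully on the fixture's bed; push and press without ramming. Leave the block clamped and the other things on the bench alone.

Things in the scene. Friction and masses are not known exactly. Their poses are not given: they have to be found in the camera images.
- vise: Steel slide-jaw fixture fixed to the bench, 300 x 150 mm. Origin on the bench, z up, jaws close along x. Fixed jaw: face at x = +30 mm, 32 mm thick. Moving jaw: face at x = -20 mm minus the joint value, 25 mm thick. Both jaws are 120 mm wide (y), centred on y = 0, tops 52 mm above the bench. Between them a flat dark bed, 150 mm long (y), top 22 mm above the bench.
- jaw (a joint): Sliding jaw, in m: gap between the jaw faces minus 0.050; 0 to 0.030, growing as the jaw opens towards the fixture's -x. It slides stiffly (some 3 N) and stays where left. It touches the 56 mm wide block on both sides at 0.006.
- jaw_handle (a point): Centre of the top edge of the moving jaw's handle, a black upright plate 16 mm thick (along the fixture's x), 60 mm wide (y), from 41 to 94 mm above the bench, 82 mm behind the centre of the moving jaw. It can be pinched from above or pushed either way.
- block: Light wooden block, body 56 (x) by 140 (y) by 36 mm (z), about 0.25 kg. Across its top a crossbar 100 (x) by 18 mm (y), from z = 36 to 70 mm, centred at y = -20 mm, nearer the foot end (y = -70 mm). Origin: centre of the body's underside. Starts lying on the bed, crossbar up, x along the fixture's x, top 6 mm above the slack jaws. At the end its y points up.
- block_top_end (a point): Centre of the block's end face farther from the crossbar (the end to face up).
- block_foot_end (a point): Centre of the block's end face nearer the crossbar (the end to stand on).
- mat: Flat grey mat fixed on the bench, 240 mm (x) by 200 mm (y), 3 mm thick, a clear place to set the block down and turn it. Origin: centre of its underside.
- glue: Bystander: white bottle, 60 mm across, 150 mm tall, standing; origin at the centre of its foot.
- tape: Bystander: roll of paper tape, 100 mm across, 40 mm high, lying flat; origin at the centre of its underside.
- brush: Bystander: brush 200 mm long, lying along its x; origin about its middle on the bench.
Things that resemble listed ones, but are neither listed nor needed, are in the scene too. Several things have the shape of the block; the one meant has the colours described above.

How it is judged (in metres and radians):
On the way, in this order (a step that is already met when the one before it is completed fails the run):
1. the block stands on the bed between the jaws on the end nearer its crossbar, let go (angle between block's own y axis and vertical below 0.06 rad and height (world z) of block_top_end above 0.14 m and z of block_foot_end in the frame of vise below 0.0245 m and x of block_foot_end in the frame of vise between -0.03 and 0.006 m and y of block_foot_end in the frame of vise between -0.035 and 0.035 m and contact force between the fingers and block below 0.3 N), for 0.1 s.
2. the moving jaw is pushed against the standing block with more than 5 N, the jaw gap closed to the block (angle between block's own y axis and vertical below 0.06 rad and height (world z) of block_top_end above 0.14 m and z of block_foot_end in the frame of vise below 0.0245 m and x of block_foot_end in the frame of vise between -0.03 and 0.006 m and y of block_foot_end in the frame of vise between -0.035 and 0.035 m and value of joint jaw between 0.004 and 0.008 m and contact force between jaw and block above 5 N), for 0.03 s.
3. the clamped block is pressed down so that it bears on the bed with more than 7 N (its weight included) under the gripper (angle between block's own y axis and vertical below 0.06 rad and height (world z) of block_top_end above 0.14 m and z of block_foot_end in the frame of vise below 0.0245 m and x of block_foot_end in the frame of vise between -0.03 and 0.006 m and y of block_foot_end in the frame of vise between -0.035 and 0.035 m and value of joint jaw between 0.004 and 0.008 m and contact force between block and vise_c0 above 7 N and contact force between any of the fingers, the arm and block above 3 N), for 0.05 s.
At the end, for the whole second after the job is handed in: The block stands upright (within 0.06 rad) on its crossbar end on the bed (within 2.5 mm), between the jaws and within 35 mm of the middle of their width, the jaw gap within 2 mm of the block's width, at rest and let go (angle between block's own y axis and vertical below 0.06 rad and height (world z) of block_top_end above 0.14 m and z of block_foot_end in the frame of vise below 0.0245 m and x of block_foot_end in the frame of vise between -0.03 and 0.006 m and y of block_foot_end in the frame of vise between -0.035 and 0.035 m and value of joint jaw between 0.004 and 0.008 m and linear speed of block below 0.01 m/s); the robot touches nothing.
It fails at once if the jaw is rammed into the block (over 100 N) (contact force between jaw and block above 100 N).
It fails at once if the block is rammed down on the bed (over 100 N) (contact force between block and vise_c0 above 100 N).
It fails at once if a bystander is disturbed (moved over 25 mm) (distance of any of glue, tape, brush from where it was at the start of the episode above 0.025 m).
It also fails if it takes over 72 s, if anything falls off the work surface, if the arm or the gripper's body presses on something with over 40 N, if the wrist force passes 120 N, or if a joint passes its speed limit or range.

## Working session

There is one attempt and no reset: what is moved stays moved. The work goes in short steps, Python scripts to look and compute and a shell command to move; the robot and the scene stay as the last step left them, time stands still between calls to the robot, and variables do not carry over. Pictures are saved under pics/ and viewed, at most 12 in all, crops included, and the job is handed in when it is done.

```bash
mkdir -p pics; ls; cat > h.py <<'E'
import numpy as np, cv2
from workcell import ctrl, optics
from scipy.spatial.transform import Rotation as R
E
python3 - <<'E'
from h import *
o=ctrl.get_obs(); print({k:np.round(v,3).tolist() for k,v in o.items()})
ims=[]
for n in ("side","top"):
    im=optics.get_image(n); cv2.imwrite(f"pics/{n}0.png",im[:,:,::-1])
    m=optics.camera_model(n); print(n,{k:np.round(v,3).tolist() for k,v in m.items()})
    for t in ("vise","jaw_handle","block","mat","glue","tape","brush"):
        print(t,[(round(d["conf"],2),np.round(d["extent"]).tolist()) for d in optics.masks_of(t,n)])
print({k:np.round(v,3).tolist() for k,v in optics.camera_model("wrist").items()})
E
```

```text
pics
{'t': 0.0, 'qpos': [-1.274, 0.424, 1.631, 0.0, 1.089, -0.019], 'qvel': [0.001, -0.002, -0.0, 0.001, 0.001, 0.0], 'joint_torque': [-0.0, -54.463, -27.367, 0.064, 0.023, -0.0], 'ee_pos': [193.982, -593.538, 221.895], 'orientation': [-3.101, -0.494, 0.0], 'ft_force': [-0.132, 0.374, -0.456], 'moment': [-0.013, -0.016, -0.019], 'grasp_force': 0.0, 'width': 87.798}
side {'fov_y': 43.151, 'cx': 249.65, 'cy': 186.065, 'view': [[-0.718, -0.696, 0.005, 364.354], [0.399, -0.406, 0.822, -313.843], [-0.571, 0.592, 0.569, -1061.408], [0.0, 0.0, 0.0, 1.0]]}
vise [(0.58, [266.0, 206.0, 118.0, 62.0])]
jaw_handle [(0.68, [275.0, 200.0, 54.0, 36.0])]
block [(0.77, [249.0, 189.0, 40.0, 45.0]), (0.74, [190.0, 171.0, 30.0, 31.0]), (0.3, [268.0, 205.0, 117.0, 62.0])]
mat [(0.75, [179.0, 260.0, 112.0, 83.0])]
glue [(0.76, [163.0, 192.0, 27.0, 54.0])]
tape [(0.62, [351.0, 181.0, 26.0, 27.0])]
brush [(0.77, [299.0, 158.0, 58.0, 25.0]), (0.22, [268.0, 208.0, 119.0, 60.0])]
top {'fov_y': 48.033, 'cx': 261.646, 'cy': 195.7, 'view': [[-0.027, -1.0, -0.009, -32.836], [0.998, -0.028, 0.057, -559.448], [-0.057, -0.007, 0.998, -1026.641], [0.0, 0.0, 0.0, 1.0]]}
vise [(0.92, [285.0, 204.0, 86.0, 134.0])]
jaw_handle [(0.61, [287.0, 215.0, 56.0, 54.0]), (0.6, [284.0, 205.0, 84.0, 133.0])]
block [(0.91, [264.0, 89.0, 58.0, 55.0]), (0.72, [167.0, 306.0, 48.0, 62.0]), (0.58, [277.0, 177.0, 62.0, 46.0])]
mat [(0.87, [155.0, 202.0, 92.0, 101.0])]
glue [(0.97, [184.0, 125.0, 33.0, 29.0]), (0.33, [278.0, 179.0, 67.0, 50.0])]
tape [(0.81, [401.0, 253.0, 45.0, 44.0])]
brush [(0.19, [284.0, 206.0, 81.0, 137.0])]
{'fov_y': 65.706, 'cx': 256.13, 'cy': 186.317, 'hand_eye': [[-0.002, 0.968, 0.251, 69.175], [1.0, 0.001, 0.001, -0.427], [0.001, 0.251, -0.968, -161.887], [0.0, 0.0, 0.0, 1.0]]}
```

```bash
python3 - <<'E'
import cv2,numpy as np
a=cv2.imread("pics/side0.png");b=cv2.imread("pics/top0.png")
c=cv2.resize(a[120:330,100:400],(800,560),interpolation=cv2.INTER_CUBIC);cv2.imwrite("pics/sidec.png",c)
c=cv2.resize(b[50:350,90:490],(800,600),interpolation=cv2.INTER_CUBIC);cv2.imwrite("pics/topc.png",c)
E
```

```text
(no output)
```

View pics/sidec.png

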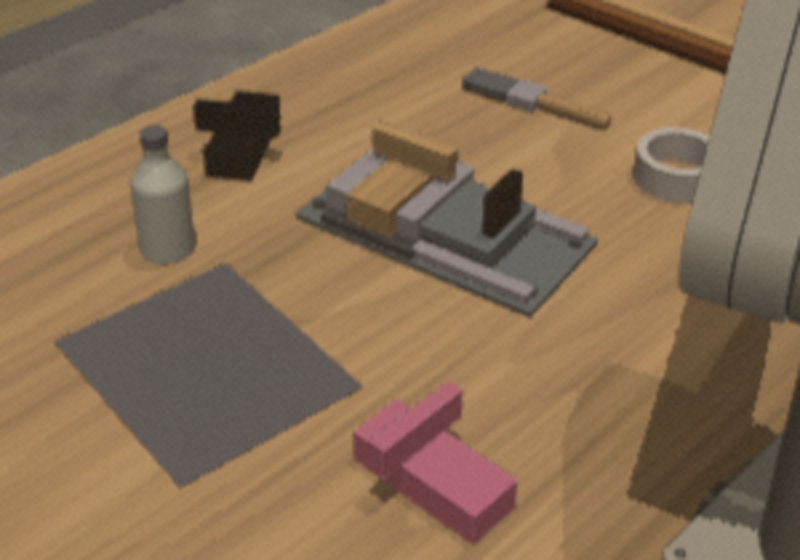

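View pics/topc.png

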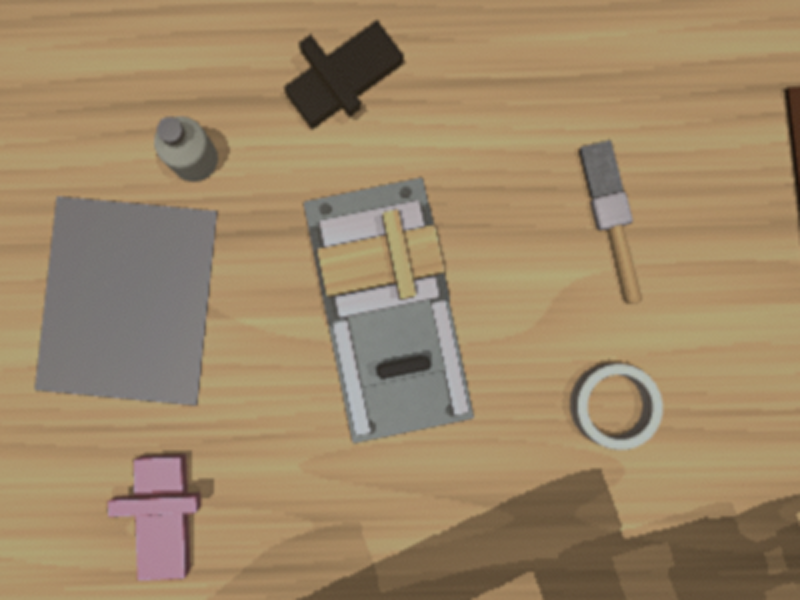

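Three things have the block's shape: a dark one at top-view pixel (264,89), a pink one at (167,306), and the wooden one lying in the fixture at (277,177). Only the last is light wood and in the jaws. Its crossbar sits to the right (about (290,177)), so its foot end points towards world -y. The handle is at (292,232), the mat at (155,202).

```bash
cat >> h.py <<'E'
def cam(n,o=None):
    m=optics.camera_model(n); f=192/np.tan(np.radians(m["fov_y"]/2))
    if n=="wrist":
        T=np.eye(4);T[:3,:3]=R.from_rotvec(o["orientation"]).as_matrix();T[:3,3]=o["ee_pos"]
        C=T@np.array(m["hand_eye"])
    else: C=np.linalg.inv(np.array(m["view"]))
    return dict(C=C,f=f,c=np.array([m["cx"],m["cy"]]),fish=n=="wrist",m=m)
def ray(k,uv):
    d=(np.asarray(uv,float)-k["c"])/k["f"]
    if k["fish"]:
        r=np.linalg.norm(d)+1e-12; v=np.array([*(d/r*np.sin(r)),np.cos(r)])
    else: v=np.array([*d,1.])
    v=v*[1,-1,-1]; return k["C"][:3,3],k["C"][:3,:3]@(v/np.linalg.norm(v))
def plane(k,uv,z):
    p,v=ray(k,uv); return p+v*(z-p[2])/v[2]
def proj(k,P):
    P=np.atleast_2d(P); q=(P-k["C"][:3,3])@k["C"][:3,:3]; q=q*[1,-1,-1]
    if k["fish"]:
        r=np.linalg.norm(q[:,:2],axis=1)+1e-12; th=np.arctan2(r,q[:,2]); return k["c"]+k["f"]*q[:,:2]*(th/r)[:,None]
    return k["c"]+k["f"]*q[:,:2]/q[:,2:]
def tri(obs):
    A=np.zeros((3,3));b=np.zeros(3)
    for k,uv in obs:
        p,v=ray(k,uv);M=np.eye(3)-np.outer(v,v);A+=M;b+=M@p
    return np.linalg.solve(A,b)
def snap(name,fn):
    o=ctrl.get_obs(); im=optics.get_image(name); cv2.imwrite(fn,im[:,:,::-1]); np.save(fn[:-4]+".npy",dict(o=o),allow_pickle=True); return o,im
def go(pos=None,Rt=None):
    "tool-frame shift (units of 40mm) then turn (units of 6 deg) from current measured pose"
    o=ctrl.get_obs(); Rc=R.from_rotvec(o["orientation"])
    if pos is not None: print("shift/40",np.round(Rc.inv().apply(np.array(pos)-o["ee_pos"])/40,2))
    if Rt is not None: print("turn/6deg",np.round(np.degrees((Rc.inv()*Rt).as_rotvec())/6,2))
E
python3 - <<'E'
from h import *
k=cam("top"); s=cam("side")
def tc(x,y): return (90+x/2,50+y/2)
def sc(x,y): return (100+x*300/800,120+y*210/560)
for n,uv,z in [("bar centre",tc(399,254),92),("plate",tc(303,203),10),("plate",tc(423,178),10),("plate",tc(472,414),10),("plate",tc(352,441),10),("handle",tc(404,365),94),
  ("fixedjaw L",tc(319,219),52),("fixedjaw R",tc(421,200),52),("block TL",tc(318,248),58),("block BL",tc(326,295),58),("mat",tc(126,300),3),("glue",tc(190,165),0),("tape",tc(618,405),40),("brush",tc(610,220),10),("pink",tc(160,520),36)]:
    print(n,np.round(plane(k,uv,z)))
print("bar top left end corner tri", tri([(k,tc(391,211)),(s,sc(457,154))]), "handle",tri([(k,tc(404,362)),(s,sc(504,187))]))
print(cam("wrist",ctrl.get_obs())["C"].round(2).tolist())
go([430,-60,320],R.from_euler("ZX",[0.0,180],degrees=True))
E
```

```text
bar centre [ 594. -112.   92.]
plate [668.  -2.  10.]
plate [ 695. -149.   10.]
plate [ 406. -199.   10.]
plate [378. -54.  10.]
handle [ 470. -114.   94.]
fixedjaw L [642. -22.  52.]
fixedjaw R [ 661. -142.   52.]
block TL [607. -20.  58.]
block BL [552. -28.  58.]
mat [556. 219.   3.]
glue [721. 138.   0.]
tape [ 415. -366.   40.]
brush [ 637. -375.   10.]
pink [295. 173.  36.]
bar top left end corner tri [ 611.43005138 -134.41137971   56.73891284] handle [ 471.39192706 -116.2176978    81.72537867]
[[0.31, 0.92, 0.24, 259.75], [-0.95, 0.3, 0.08, -572.16], [-0.0, -0.25, 0.97, 384.58], [0.0, 0.0, 0.0, 1.0]]
shift/40 [  9.75 -10.86  -2.43]
turn/6deg [-0.   -0.    3.02]
```

```bash
python3 - <<'E'
from h import *
go([600,-150,260],R.from_euler("ZX",[10.2,180],degrees=True))
E
```

```text
shift/40 [13.09 -7.4  -0.93]
turn/6deg [-0.   -0.    1.32]
```

```bash
python3 -m jog '[[0.4,-0.2,-0.1,0,0,0,1],[0.82,-0.47,-0.06,0,0,0,1],[0.82,-0.47,-0.06,0,0,0,1],[0.82,-0.47,-0.06,0,0,0,1],[0.82,-0.47,-0.06,0,0,0,1],[0.82,-0.47,-0.06,0,0,0,1],[0.82,-0.47,-0.06,0,0,0,1],[0.82,-0.47,-0.06,0,0,0,1],[0.82,-0.47,-0.06,0,0,0,1],[0.82,-0.47,-0.06,0,0,0,1],[0.82,-0.47,-0.06,0,0,0,1],[0.82,-0.47,-0.06,0,0,0,1],[0.82,-0.47,-0.06,0,0,0,1],[0.82,-0.47,-0.06,0,0,0,1],[0.82,-0.47,-0.06,0,0,0,1],[0.82,-0.47,-0.06,0,0,0,1],[0.3,-0.2,0,0,0,0.66,1],[0,0,0,0,0,0.66,1],[0,0,0,0,0,0,1],[0,0,0,0,0,0,1]]'
python3 - <<'E'
from h import *
o,im=snap("wrist","pics/w1.png"); print(o["ee_pos"],o["orientation"])
cv2.imwrite("pics/w1c.png",cv2.resize(im[:,:,::-1],(800,600),interpolation=cv2.INTER_CUBIC))
go([550,-60,260],R.from_euler("ZX",[10.2,180],degrees=True))
E
```

```text
t: 2.8
ee_pos: [595.6, -148.6, 262.8]
orientation: [-3.129, -0.282, 0.0]
ft_force: [-1.5, -0.2, -0.2]
width: 87.9
grasp_force: 0.0
[ 595.60000972 -148.61631033  262.82822552] [-3.12875885e+00 -2.82013208e-01  1.44686153e-04]
shift/40 [-0.72 -2.39  0.07]
turn/6deg [-0.    0.    0.01]
```

View pics/w1c.png

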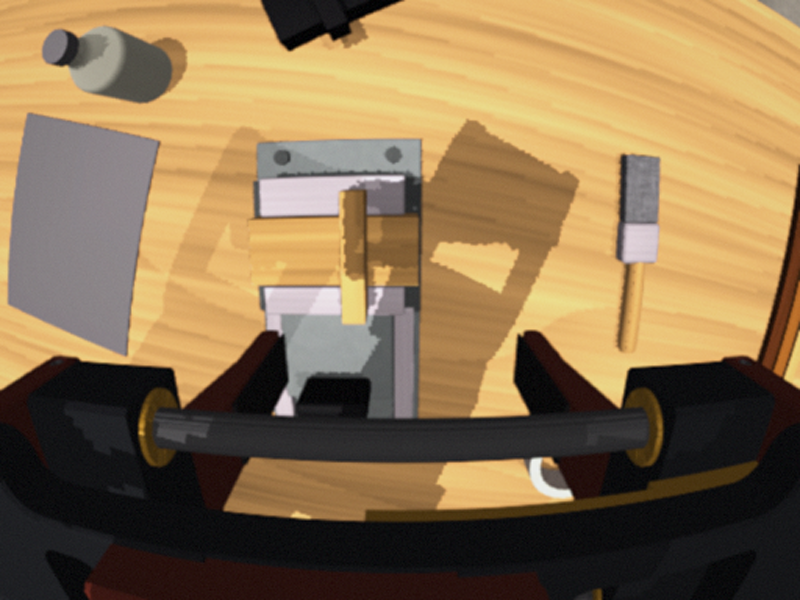

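The wrist view shows the fixture nearly square to the picture: crossbar at crop (353,257), block body top between rows 217 and 287, and fixed-jaw top between rows 178 and 217. The block is light wood with its crossbar towards the right (-y) end, so this confirms it is the one meant. I'll take a second view for stereo.

```bash
python3 -m jog '[[0.2,-0.3,0,0,0,0,1],[0.2,-0.5,0,0,0,0,1],[0.1,-0.5,0,0,0,0,1],[0,-0.5,0,0,0,0,1],[0,-0.4,0,0,0,0,1],[0,0,0,0,0,0,1],[0,0,0,0,0,0,1]]'
python3 - <<'E'
from h import *
o,im=snap("wrist","pics/w2.png"); print(o["ee_pos"],o["orientation"])
cv2.imwrite("pics/w2c.png",cv2.resize(im[:,:,::-1],(800,600),interpolation=cv2.INTER_CUBIC))
E
```

```text
t: 3.55
ee_pos: [600.1, -59.0, 262.8]
orientation: [3.129, 0.28, 0.0]
ft_force: [0.0, 0.2, 0.0]
width: 87.8
grasp_force: 0.0
[600.13806294 -59.02163185 262.83073755] [3.12876411e+00 2.79972239e-01 4.89722590e-04]
```

View pics/w2c.png

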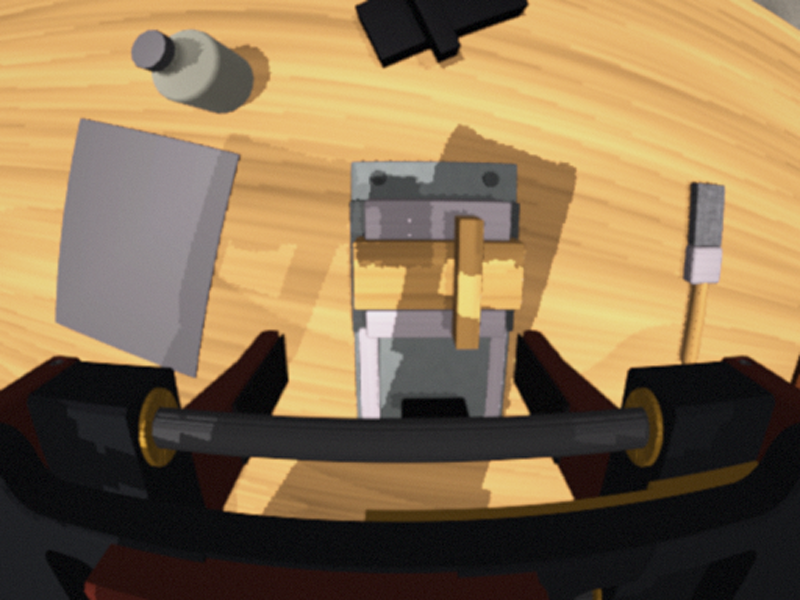

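```bash
python3 - <<'E'
from h import *
k1=cam("wrist",np.load("pics/w1.npy",allow_pickle=True).item()["o"]);k2=cam("wrist",np.load("pics/w2.npy",allow_pickle=True).item()["o"])
s=512/800
V=R.from_euler("Z",10.2,degrees=True)
P={"bar far L":((339,190),(457,217)),"bar near L":((342,324),(457,348)),"bar near R":((367,323),(482,348)),"bar far R":((366,190),(482,217)),
"block far L":((249,219),(354,241)),"block near L":((252,287),(354,309)),"block far R":((420,217),(524,241)),"block near R":((419,286),(521,309)),
"fjaw back L":((259,179),(364,201)),"fjaw back R":((404,175),(511,200)),"mjaw rear L":((267,313),(368,336)),"mjaw front/rear R":((405,313),(505,335)),"plate far L":((258,142),(351,163)),"plate far R":((421,139),(517,163))}
for n,(a,b) in P.items():
    p=tri([(k1,np.array(a)*s),(k2,np.array(b)*s)])
    z={"ba":92,"bl":58,"fj":52,"mj":52,"pl":12}[n[:2]]
    p1=plane(k1,np.array(a)*s,z);p2=plane(k2,np.array(b)*s,z)
    print(n,"tri",np.round(p,1),"planes",np.round(p1[:2],1),np.round(p2[:2],1),"vise-axes",np.round(V.inv().apply((p1+p2)/2-[537,-101,0]),1))
E
```

```text
bar far L tri [643.6 -93.1  81.7] planes [644.1 -94.4] [644.4 -91.7] vise-axes [107.  -11.2  92. ]
bar near L tri [ 546.3 -112.    93.9] planes [ 545.1 -111.8] [ 546.  -112.3] vise-axes [  6.5 -12.4  92. ]
bar near R tri [ 551.  -130.5   96.8] planes [ 549.4 -130.4] [ 549.2 -131.7] vise-axes [  6.8 -31.8  92. ]
bar far R tri [ 646.8 -112.6   76.9] planes [ 647.3 -113.6] [ 647.9 -109.7] vise-axes [107.  -30.1  92. ]
block far L tri [607.7 -18.9  55.6] planes [607.7 -19.6] [608.5 -19.1] vise-axes [84.4 67.8 58. ]
block near L tri [550.4 -27.6  53.8] planes [551.  -28.7] [552.5 -27.8] vise-axes [27.4 69.  58. ]
block far R tri [ 631.9 -157.5   48.2] planes [ 632.  -156.9] [ 633.6 -154.6] vise-axes [ 84.6 -70.9  58. ]
block near R tri [ 575.9 -166.8   54.7] planes [ 576.6 -166.5] [ 576.9 -165.7] vise-axes [ 27.6 -71.2  58. ]
fjaw back L tri [640.9 -21.2  50. ] planes [641.  -21.8] [641.  -21.4] vise-axes [116.4  59.7  52. ]
fjaw back R tri [ 663.2 -138.7   50.2] planes [ 662.4 -138.6] [ 664.  -138.2] vise-axes [117.6 -59.2  52. ]
mjaw rear L tri [528.9 -42.9  52.6] planes [528.5 -42.7] [528.9 -42.9] vise-axes [ 2.1 58.8 52. ]
mjaw front/rear R tri [ 549.5 -160.    50. ] planes [ 550.1 -159.9] [ 550.1 -159.4] vise-axes [  2.5 -60.   52. ]
plate far L tri [670.9  -1.    5. ] planes [672.   -3.3] [669.6  -1.6] vise-axes [149.2  73.3  12. ]
plate far R tri [ 697.4 -148.     7.3] planes [ 696.5 -147.9] [ 697.6 -146.9] vise-axes [149.3 -74.   12. ]
```

```bash
cat >> h.py <<'E'
V=R.from_euler("Z",10.2,degrees=True); V0=np.array([591.2,-91.6,0])
def W(x,y,z): return V0+V.apply([x,y,z])
def inV(p): return V.inv().apply(np.array(p)-V0)
DOWN=R.from_euler("ZX",[10.2,180],degrees=True)
E
python3 - <<'E'
from h import *
print(inV(ctrl.get_obs()["ee_pos"]))
go(W(-92,0,180),DOWN); go(W(-92,0,62))
E
```

```text
[ 14.54086758  30.01530047 262.83918947]
shift/40 [-2.66  0.75  2.07]
turn/6deg [ 0. -0. -0.]
shift/40 [-2.66  0.75  5.02]
```

```bash
python3 -m jog '[[-0.5,0.15,0.2,0,0,0,0],[-0.8,0.2,0.4,0,0,0,0],[-0.8,0.2,0.5,0,0,0,0],[-0.56,0.2,0.5,0,0,0,0],[0,0,0.47,0,0,0,0],[0,0,0.8,0,0,0,0],[0,0,0.8,0,0,0,0],[0,0,0.7,0,0,0,0],[0,0,0.4,0,0,0,0],[0,0,0.25,0,0,0,0],[0,0,0,0,0,0,0]]'
python3 - <<'E'
from h import *
o=ctrl.get_obs();print(inV(o["ee_pos"]),o["width"],o["ft_force"])
E
```

```text
t: 4.7
ee_pos: [500.0, -108.0, 60.9]
orientation: [-3.129, -0.277, 0.003]
ft_force: [0.9, -0.1, -0.3]
width: 3.2
grasp_force: 0.0
[-9.26384098e+01  5.46494357e-02  6.08622858e+01] 3.1677102502620422 [ 0.87231568 -0.08732115 -0.28340565]
```

Now push the handle towards -x, gently, 4 mm rows.

```bash
python3 -m jog '[[-0.1,0,0,0,0,0,0],[-0.1,0,0,0,0,0,0],[-0.1,0,0,0,0,0,0],[-0.1,0,0,0,0,0,0],[-0.1,0,0,0,0,0,0]]'; python3 -m jog '[[-0.1,0,0,0,0,0,0],[-0.1,0,0,0,0,0,0],[-0.1,0,0,0,0,0,0]]'
```

```text
t: 5.2
ee_pos: [481.8, -111.1, 62.7]
orientation: [3.129, 0.278, 0.004]
ft_force: [3.1, 1.6, 2.3]
width: 0.8
grasp_force: 1.8
t: 5.5
ee_pos: [469.4, -113.4, 62.2]
orientation: [3.129, 0.279, 0.002]
ft_force: [3.6, 0.3, 2.3]
width: 0.5
grasp_force: 1.8
```

```bash
python3 -m jog '[[0.3,0,0,0,0,0,0],[0.1,0,-0.4,0,0,0,0],[0,0,-0.9,0,0,0,0.5],[0,0,-0.8,0,0,0,0.6],[0.4,0,-0.2,0,0,0,0.6],[0.7,0.15,0,0,0,0,0.6],[0.8,0.2,0,0,0,0,0.6],[0.5,0.18,0,0,0,0,0.6],[0.3,0,0,0,0,0,0.6],[0,0,0,0,0,0,0.6]]'
python3 - <<'E'
from h import *
o=ctrl.get_obs();print(inV(o["ee_pos"]),o["width"],o["ft_force"])
go(W(1.8,-21.1,62),DOWN)
E
```

```text
t: 6.5
ee_pos: [595.4, -111.7, 153.1]
orientation: [-3.129, -0.279, 0.002]
ft_force: [0.6, 0.6, -0.4]
width: 53.0
grasp_force: 0.0
[  0.60342703 -20.48820704 153.11686601] 53.04320311317989 [ 0.63963681  0.61093205 -0.43047427]
shift/40 [0.03 0.02 2.28]
turn/6deg [-0.    0.01 -0.  ]
```

```bash
python3 -m jog '[[0.03,0.02,0.5,0,0,0,0.6],[0,0,0.7,0,0,0,0.6],[0,0,0.6,0,0,0,0.6],[0,0,0.3,0,0,0,0.6],[0,0,0.15,0,0,0,0.6],[0,0,0,0,0,0,0.6],[0,0,0,0,0,0,0],[0,0,0,0,0,0,0],[0,0,0,0,0,0,0],[0,0,0,0,0,0,0]]'
```

```text
t: 7.5
ee_pos: [596.6, -112.8, 64.5]
orientation: [3.129, 0.279, 0.002]
ft_force: [0.1, 0.1, 0.1]
width: 23.9
grasp_force: 0.0
```

```bash
python3 -m jog '[[0,0,0,0,0,0,0],[0,0,0,0,0,0,0],[0,0,0,0,0,0,0]]'; python3 -m jog '[[0,0,-0.2,0,0,0,0],[0,0,-0.4,0,0,0,0],[0,0,-0.5,0,0,0,0],[0,0,-0.5,0,0,0,0],[0,0,-0.5,0,0,0,0],[0,0,-0.5,0,0,0,0],[0,0,-0.4,0,0,0,0],[0,0,0,0,0,0,0]]'
```

```text
t: 7.8
ee_pos: [596.4, -112.7, 64.3]
orientation: [3.129, 0.279, 0.001]
ft_force: [-0.8, 0.6, 5.1]
width: 17.4
grasp_force: 30.0
t: 8.6
ee_pos: [597.8, -113.0, 187.2]
orientation: [3.128, 0.278, 0.008]
ft_force: [-0.2, 0.0, -2.3]
width: 18.0
grasp_force: 30.0
```

```bash
python3 - <<'E'
from h import *
print(ctrl.get_obs()["qpos"]); go([533.5,195,120],DOWN)
E
```

```text
[-2.06425204e-01  4.38172082e-01  1.69857282e+00 -3.21885412e-05
  9.99557133e-01  1.18684747e+00]
shift/40 [-0.23 -7.87  1.66]
turn/6deg [ 0.02 -0.05 -0.  ]
```

```bash
python3 -m jog '[[0,-0.4,0,0,0,0,0],[0,-0.7,0,0,0,0,0],[0,-0.9,0,0,0,0,0],[-0.1,-0.95,0,0,0,0,0],[-0.1,-0.95,0,0,0,0,0],[-0.03,-0.95,0.1,0,0,0,0],[0,-0.95,0.2,0,0,0,0],[0,-0.95,0.4,0,0,0,0],[0,-0.7,0.4,0,0,0,0],[0,-0.42,0.4,0,0,0,0],[0,0,0.3,0,0,0,0],[0,0,0,0,0,0,0]]'
python3 - <<'E'
from h import *
go([533.5,195,45.8],DOWN); print(ctrl.get_obs()["qpos"])
E
```

```text
t: 9.8
ee_pos: [529.8, 194.9, 109.6]
orientation: [3.128, 0.28, -0.007]
ft_force: [-0.8, -0.1, -2.3]
width: 17.8
grasp_force: 30.0
shift/40 [0.1  0.01 1.59]
turn/6deg [0.01 0.04 0.  ]
[ 3.31635741e-01  4.92895173e-01  1.83466128e+00 -3.84620019e-04
  8.18517310e-01  1.72428626e+00]
```

```bash
python3 -m jog '[[0,0,0.4,0,0,0,0],[0,0,0.5,0,0,0,0],[0,0,0.3,0,0,0,0],[0,0,0.15,0,0,0,0],[0,0,0.1,0,0,0,0],[0,0,0.08,0,0,0,0],[0,0,0,0,0,0,0]]'
```

```text
t: 10.5
ee_pos: [531.7, 195.5, 50.8]
orientation: [-3.129, -0.278, -0.0]
ft_force: [0.3, -0.1, -2.1]
width: 17.6
grasp_force: 30.0
```

```bash
python3 -m jog '[[0,0,0.06,0,0,0,0],[0,0,0.04,0,0,0,0],[0,0,0.02,0,0,0,0],[0,0,0,0,0,0,0]]'
```

```text
t: 10.9
ee_pos: [531.5, 195.6, 45.9]
orientation: [3.129, 0.279, -0.0]
ft_force: [-0.6, 0.4, -2.5]
width: 18.0
grasp_force: 30.0
```

```bash
python3 -m jog '[[0,0,0.02,0,0,0,0],[0,0,0,0,0,0,0.3],[0,0,0,0,0,0,0.6],[0,0,0,0,0,0,0.6],[0,0,-0.3,0,0,0,0.7],[0,0,-0.6,0,0,0,1],[0,0,-0.9,0,0,0,1],[0,0,-0.9,0,0,0,1],[0,0,-0.9,0,0,0,1],[0,0,-0.4,0,0,0,1],[0,0,0,0,0,0,1]]'
python3 - <<'E'
from h import *
o,im=snap("top","pics/t2.png"); s,im2=snap("side","pics/s2.png")
for n in("top","side"): print([(round(d["conf"],2),np.round(d["extent"]).tolist()) for d in optics.masks_of("block",n)])
B=lambda b:[531.5,195.5,3]+V.apply(np.array(b)+[0,20,0])
c=np.array([[x,y,0] for x in(-28,28) for y in(-70,70)]+[[x,y,36] for x in(-28,28) for y in(-70,70)]+[[x,y,70] for x in(-50,50) for y in(-29,-11)])
P=np.array([B(b) for b in c])
out=[]
for n,i in(("top",im),("side",im2)):
    i=cv2.cvtColor(i,cv2.COLOR_RGB2BGR).copy(); uv=proj(cam(n),P); m=uv.mean(0).astype(int)
    x0,y0=max(m[0]-65,0),max(m[1]-75,0); cr=cv2.resize(i[y0:y0+150,x0:x0+130],None,fx=3,fy=3,interpolation=cv2.INTER_CUBIC)
    for q in (uv-[x0,y0]+.5)*3: cv2.circle(cr,tuple(int(v) for v in q),2,(0,0,255),-1)
    out.append(cr)
cv2.imwrite("pics/ts2.png",np.hstack(out))
E
```

```text
t: 12.0
ee_pos: [533.3, 196.2, 208.8]
orientation: [-3.128, -0.278, -0.01]
ft_force: [-0.4, -0.8, 0.1]
width: 87.3
grasp_force: 0.0
[(0.88, [263.0, 89.0, 60.0, 51.0]), (0.76, [169.0, 308.0, 45.0, 60.0])]
[(0.96, [262.0, 294.0, 59.0, 60.0]), (0.94, [181.0, 255.0, 52.0, 54.0]), (0.77, [191.0, 173.0, 26.0, 26.0])]
```

View pics/ts2.png

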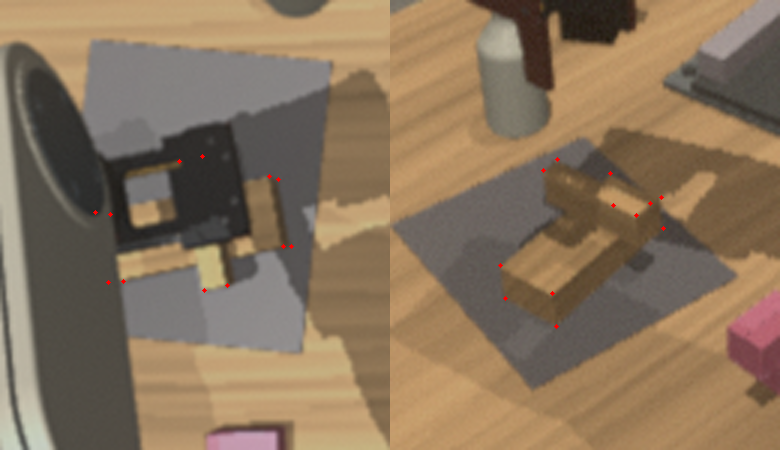

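The picture shows the block lying on the mat as modelled: crossbar up, top end to the left (+y), with the projected corners within about 1 px. Next I regrip the body across its 56 mm width with the tool tilted 45°.

```bash
cat >> h.py <<'E'
B0=np.array([528.,215.2,3])
def Bk(x,y,z): return B0+V.apply([x,y,z])
def tilt(a): # tool z = cos a*(-z) + sin a*(-y) in vise axes, tool y = +x ; a in deg (a<0 leans the other way)
    c,s=np.cos(np.radians(a)),np.sin(np.radians(a))
    return V*R.from_matrix(np.array([[0,c,-s],[1,0,0],[0,-s,-c]]).T)
E
python3 - <<'E'
from h import *
go(None,tilt(45)); 
go(None,tilt(0)); 
E
```

```text
turn/6deg [ -5.88  -5.84 -14.15]
turn/6deg [-1.0e-02  2.0e-02 -1.5e+01]
```

```bash
python3 -m jog '[[0,0,-0.3,-0.35,-0.35,-0.83,1],[0,0,-0.3,-0.35,-0.35,-0.83,1],[0,0,0,-0.35,-0.35,-0.83,1],[0,0,0,-0.35,-0.35,-0.83,1],[0,0,0,-0.35,-0.35,-0.83,1],[0,0,0,-0.35,-0.35,-0.83,1],[0,0,0,-0.35,-0.35,-0.83,1],[0,0,0,-0.35,-0.35,-0.83,1],[0,0,0,-0.35,-0.35,-0.83,1],[0,0,0,-0.35,-0.35,-0.83,1],[0,0,0,-0.35,-0.35,-0.83,1],[0,0,0,-0.35,-0.35,-0.83,1],[0,0,0,-0.35,-0.35,-0.83,1],[0,0,0,-0.35,-0.35,-0.83,1],[0,0,0,-0.35,-0.35,-0.83,1],[0,0,0,-0.35,-0.35,-0.83,1],[0,0,0,-0.3,-0.3,-0.83,1],[0,0,0,0,0,0,1],[0,0,0,0,0,0,1]]'
python3 - <<'E'
from h import *
print(ctrl.get_obs()["qpos"])
go(Bk(0,85,82),tilt(45)); 
E
```

```text
t: 14.1
ee_pos: [531.4, 196.0, 228.0]
orientation: [1.581, 1.88, -0.665]
ft_force: [-0.5, 0.2, 0.3]
width: 87.9
grasp_force: 0.0
[ 0.67753313  0.55362629  1.64034499 -0.6767343   1.44285327  0.7699939 ]
shift/40 [ 4.38 -0.01  0.65]
turn/6deg [-0.07  0.06 -0.02]
```

```bash
python3 -m jog '[[0.4,0,0,-0.07,0.06,-0.02,1],[0.7,0,0.1,0,0,0,1],[0.9,0,0.1,0,0,0,1],[0.9,0,0.1,0,0,0,1],[0.8,0,0.1,0,0,0,1],[0.5,0,0.15,0,0,0,1],[0.18,0,0.1,0,0,0,1],[0,0,0,0,0,0,1],[0,0,0,0,0,0,1]]'
python3 - <<'E'
from h import *
print(ctrl.get_obs()["qpos"])
go(Bk(0,14.6,11.6),tilt(45)); 
E
```

```text
t: 15.0
ee_pos: [513.6, 299.5, 87.1]
orientation: [1.578, 1.887, -0.652]
ft_force: [0.8, 0.2, -0.2]
width: 88.0
grasp_force: 0.0
[ 0.80932562  0.81002862  1.53560062 -0.62238906  1.37248505  0.94301034]
shift/40 [ 0.03 -0.02  2.54]
turn/6deg [ 0.01  0.   -0.01]
```

```bash
python3 -m jog '[[0,0,0.4,0,0,0,1],[0.02,-0.02,0.6,0,0,0,1],[0,0,0.6,0,0,0,1],[0,0,0.4,0,0,0,1],[0,0,0.3,0,0,0,1],[0,0,0.14,0,0,0,1],[0,0,0,0,0,0,1],[0,0,0,0,0,0,1]]'
python3 - <<'E'
from h import *
print(V.inv().apply(ctrl.get_obs()["ee_pos"]-B0))
go(Bk(0,14.6,11.6),tilt(45)); 
E
```

```text
t: 15.8
ee_pos: [525.1, 232.9, 17.5]
orientation: [1.577, 1.887, -0.651]
ft_force: [-0.8, 0.1, 0.4]
width: 87.9
grasp_force: 0.0
[ 0.2939557  17.89950097 14.54322475]
shift/40 [-0.01 -0.01  0.11]
turn/6deg [ 0.02 -0.   -0.  ]
```

```bash
python3 -m jog '[[0,0,0.09,0,0,0,1],[0,0,0,0,0,0,0.8],[0,0,0,0,0,0,0],[0,0,0,0,0,0,0],[0,0,0,0,0,0,0],[0,0,0,0,0,0,0],[0,0,0,0,0,0,0]]'
python3 - <<'E'
from h import *
print(V.inv().apply(ctrl.get_obs()["ee_pos"]-B0))
E
```

```text
t: 16.5
ee_pos: [525.1, 229.9, 14.7]
orientation: [1.577, 1.887, -0.653]
ft_force: [0.2, 1.6, -0.1]
width: 55.7
grasp_force: 30.0
[-0.21323144 14.97218488 11.65089911]
```

```bash
python3 -m jog '[[-0.1,0,-0.1,0,0,0,0],[-0.3,0,-0.3,0,0,0,0],[-0.5,0,-0.5,0,0,0,0],[-0.6,0,-0.6,0,0,0,0],[-0.6,0,-0.6,0,0,0,0],[-0.6,0,-0.6,0,0,0,0],[-0.4,0,-0.4,0,0,0,0],[-0.2,0,-0.2,0,0,0,0],[-0.1,0,-0.1,0,0,0,0]]'
python3 -m jog '[[0,0,0,0,0.4,0,0],[0,0,0,0,0.8,0,0],[0,0,0,0,0.9,0,0],[0,0,0,0,0.9,0,0],[0,0,0,0,0.9,0,0],[0,0,0,0,0.9,0,0],[0,0,0,0,0.9,0,0],[0,0,0,0,0.9,0,0],[0,0,0,0,0.9,0,0],[0,0,0,0,0.9,0,0],[0,0,0,0,0.9,0,0],[0,0,0,0,0.9,0,0],[0,0,0,0,0.9,0,0],[0,0,0,0,0.9,0,0],[0,0,0,0,0.9,0,0],[0,0,0,0,0.9,0,0],[0,0,0,0,0.8,0,0],[0,0,0,0,0.4,0,0],[0,0,0,0,0,0,0],[0,0,0,0,0,0,0]]'
python3 - <<'E'
from h import *
o=ctrl.get_obs();print(o["qpos"]); go(None,tilt(-45))
a,im=snap("side","pics/s3.png")
print([(round(d["conf"],2),np.round(d["extent"]).tolist()) for d in optics.masks_of("block","side")])
k=cam("side"); uv=proj(k,o["ee_pos"])[0].astype(int)
x0,y0=max(uv[0]-70,0),max(uv[1]-80,0)
cv2.imwrite("pics/s3c.png",cv2.resize(im[y0:y0+160,x0:x0+160,::-1],(600,600),interpolation=cv2.INTER_CUBIC))
E
```

```text
t: 17.4
ee_pos: [525.1, 230.0, 208.5]
orientation: [1.578, 1.887, -0.65]
ft_force: [-0.2, -0.1, -3.2]
width: 55.6
grasp_force: 30.0
t: 19.4
ee_pos: [524.9, 229.3, 206.1]
orientation: [-1.579, -1.888, -0.652]
ft_force: [0.3, -0.6, -1.9]
width: 56.0
grasp_force: 30.0
[ 0.00396987  0.48089114  1.83676612  0.85654302  1.16877122 -0.66708283]
turn/6deg [-0.    0.01 -0.  ]
[(0.84, [260.0, 293.0, 62.0, 61.0]), (0.72, [182.0, 203.0, 48.0, 63.0]), (0.6, [187.0, 168.0, 18.0, 26.0])]
```

View pics/s3c.png

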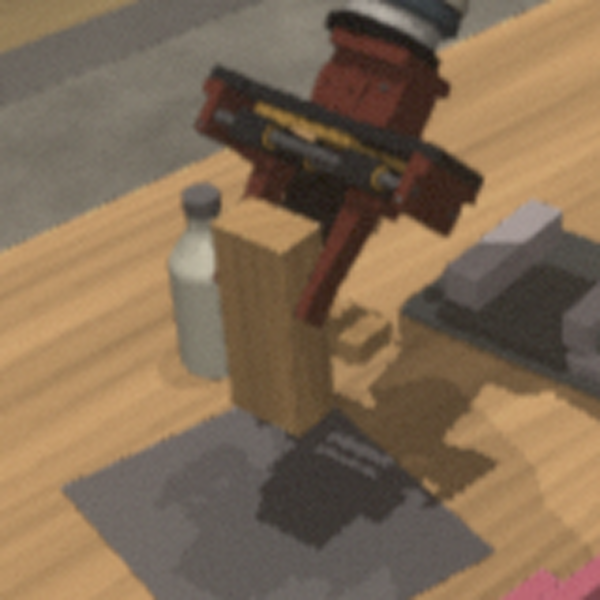

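The block hangs upright in the gripper, crossbar end down and crossbar facing the vise's -y side. Next I move it above the fixture.

```bash
python3 - <<'E'
from h import *
go(W(-4,6.3,206),tilt(-45))
E
```

```text
shift/40 [-5.71  0.1  -5.67]
turn/6deg [0.   0.01 0.01]
```

```bash
python3 -m jog '[[-0.2,0,-0.2,0,0,0,0],[-0.4,0,-0.4,0,0,0,0],[-0.6,0.03,-0.6,0,0,0,0],[-0.6,0.03,-0.6,0,0,0,0],[-0.6,0.04,-0.6,0,0,0,0],[-0.6,0,-0.6,0,0,0,0],[-0.6,0,-0.6,0,0,0,0],[-0.6,0,-0.6,0,0,0,0],[-0.6,0,-0.57,0,0,0,0],[-0.5,0,-0.5,0,0,0,0],[-0.3,0,-0.3,0,0,0,0],[-0.11,0,-0.1,0,0,0,0],[0,0,0,0,0,0,0],[0,0,0,0,0,0,0]]'
cat >> h.py <<'E'
BOX=[((-28,28),(-70,70),(0,36)),((-50,50),(-29,-11),(36,70))]
def blockpts(): return np.array([[x,y,z] for b in BOX for x in b[0] for y in b[1] for z in b[2]],float)
def overlay(name,fn,Rb,tb,extra=None,half=(65,75),sc=4):
    o,im=snap(name,fn); k=cam(name); i=im[:,:,::-1].copy(); P=Rb.apply(blockpts())+tb; uv=proj(k,P); m=uv.mean(0).astype(int)
    x0,y0=max(m[0]-half[0],0),max(m[1]-half[1],0); cr=cv2.resize(i[y0:y0+2*half[1],x0:x0+2*half[0]],None,fx=sc,fy=sc,interpolation=cv2.INTER_CUBIC)
    for E,col in((uv,(0,0,255)),)+(((proj(k,extra),(0,255,0)),) if extra is not None else ()):
        for q in (E-[x0,y0]+.5)*sc: cv2.circle(cr,tuple(int(v) for v in q),2,col,-1)
    return cr
def jawpts(j): return np.array([W(x,y,52) for x in(30,62,-20-j,-45-j) for y in(-60,60)])
def held(): # block pose predicted from the grip
    o=ctrl.get_obs(); Rt=R.from_rotvec(o["orientation"]); rel=tilt(45).inv()*V   # block in tool
    Rb=Rt*rel; return Rb, o["ee_pos"]-Rb.apply([-0.2,15,11.7])
E
python3 - <<'E'
from h import *
Rb,tb=held(); print("foot in vise",inV(tb+Rb.apply([0,-70,18])),"y axis",Rb.apply([0,1,0]))
cv2.imwrite("pics/ov1.png",np.hstack([overlay(n,f"pics/o1{n}.png",Rb,tb,jawpts(26),half=(50,70)) for n in("top","side")]))
go(W(-4,6.3,107.5),tilt(-45))
E
```

```text
t: 20.9
ee_pos: [585.9, -85.1, 205.9]
orientation: [-1.576, -1.889, -0.654]
ft_force: [-0.1, 0.6, -1.4]
width: 55.8
grasp_force: 30.0
foot in vise [ -3.83260632   1.01644266 120.91469228] y axis [-3.83780741e-04 -3.45397326e-04  9.99999867e-01]
shift/40 [-1.76 -0.    1.72]
turn/6deg [-0.01 -0.    0.02]
```

View pics/ov1.png

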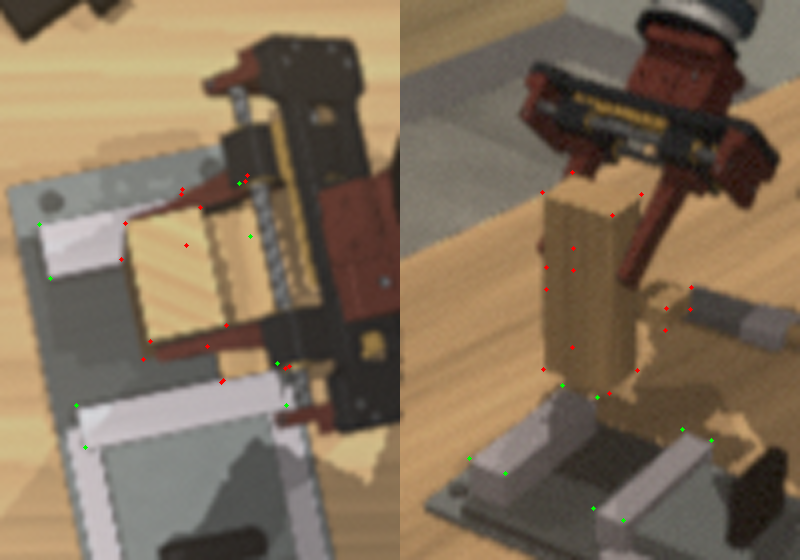

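The overlay agrees: block corners and jaw corners (green, jaw at about 26 mm) fall on the picture within about 1 px in both views. The block is centred over the gap, so I lower it.

```bash
python3 -m jog '[[-0.15,0,0.15,0,0,0,0],[-0.3,0,0.3,0,0,0,0],[-0.3,0,0.3,0,0,0,0],[-0.3,0,0.3,0,0,0,0],[-0.25,0,0.25,0,0,0,0],[-0.15,0,0.15,0,0,0,0],[-0.1,0,0.1,0,0,0,0],[-0.05,0,0.05,0,0,0,0],[-0.03,0,0.03,0,0,0,0],[0,0,0,0,0,0,0],[0,0,0,0,0,0,0]]'
python3 - <<'E'
from h import *
Rb,tb=held(); print("foot in vise",inV(tb+Rb.apply([0,-70,18])),ctrl.get_obs()["ft_force"])
E
```

```text
t: 22.1
ee_pos: [586.6, -86.4, 114.2]
orientation: [-1.577, -1.89, -0.654]
ft_force: [-0.6, 0.5, -2.0]
width: 55.7
grasp_force: 30.0
foot in vise [-3.23096431 -0.39852934 29.19251324] [-0.564603    0.53951051 -2.01173455]
```

```bash
python3 -m jog '[[-0.025,0,0.025,0,0,0,0],[-0.025,0,0.025,0,0,0,0],[-0.025,0,0.025,0,0,0,0],[-0.02,0,0.02,0,0,0,0],[0,0,0,0,0,0,0]]'; python3 -m jog '[[-0.018,0,0.018,0,0,0,0],[0,0,0,0,0,0,0]]'
```

```text
t: 22.6
ee_pos: [586.2, -86.1, 108.1]
orientation: [-1.577, -1.888, -0.654]
ft_force: [-0.8, 0.1, -2.1]
width: 55.9
grasp_force: 30.0
t: 22.8
ee_pos: [586.3, -86.2, 107.2]
orientation: [-1.577, -1.889, -0.654]
ft_force: [-0.3, -0.2, -1.2]
width: 56.1
grasp_force: 30.0
```

```bash
python3 -m jog '[[-0.013,0,0.013,0,0,0,0],[0,0,0,0,0,0,0]]'; python3 -m jog '[[-0.013,0,0.013,0,0,0,0],[0,0,0,0,0,0,0]]'
```

```text
t: 23.0
ee_pos: [586.3, -86.3, 107.1]
orientation: [-1.577, -1.889, -0.654]
ft_force: [-0.9, -1.3, 2.1]
width: 55.7
grasp_force: 30.0
t: 23.2
ee_pos: [586.4, -86.2, 107.1]
orientation: [-1.576, -1.889, -0.655]
ft_force: [-2.1, -0.1, 8.3]
width: 55.7
grasp_force: 30.0
```

Seated on the bed (bearing about 8 to 10 N). I release and back off along the tool.

```bash
python3 -m jog '[[0.013,0,-0.013,0,0,0,0],[0,0,0,0,0,0,0.8],[0,0,0,0,0,0,1],[0,0,0,0,0,0,1],[0,0,0,0,0,0,1],[0,0,0,0,0,0,1]]'; python3 -m jog '[[0,0,-0.1,0,0,0,1],[0,0,-0.3,0,0,0,1],[0,0,-0.6,0,0,0,1],[0,0,-0.9,0,0,0,1],[0,0,-0.9,0,0,0,1],[0,0,-0.9,0,0,0,1],[0,0,-0.5,0,0,0,1],[0,0,0,0,0,0,1]]'
python3 - <<'E'
from h import *
Rb=V*R.from_euler("x",90,degrees=True); tb=W(-3.5,-0.5,92)-Rb.apply([0,0,18])
cv2.imwrite("pics/ov2.png",np.hstack([overlay(n,f"pics/o2{n}.png",Rb,tb,jawpts(26),half=(50,70)) for n in("top","side")]))
go(W(-165,0,200),DOWN); print(ctrl.get_obs()["qpos"])
E
```

```text
t: 23.8
ee_pos: [586.3, -86.2, 106.4]
orientation: [-1.577, -1.889, -0.654]
ft_force: [0.8, -1.1, -0.4]
width: 87.3
grasp_force: 0.0
t: 24.6
ee_pos: [608.6, -206.2, 228.2]
orientation: [-1.581, -1.893, -0.657]
ft_force: [-0.7, 0.9, -0.2]
width: 88.2
grasp_force: 0.0
shift/40 [ 1.55 -4.02  2.44]
turn/6deg [-5.85 -5.87 14.16]
[-0.59069468  0.72421673  1.31930877  0.53717602  1.68610475 -0.8715721 ]
```

View pics/ov2.png

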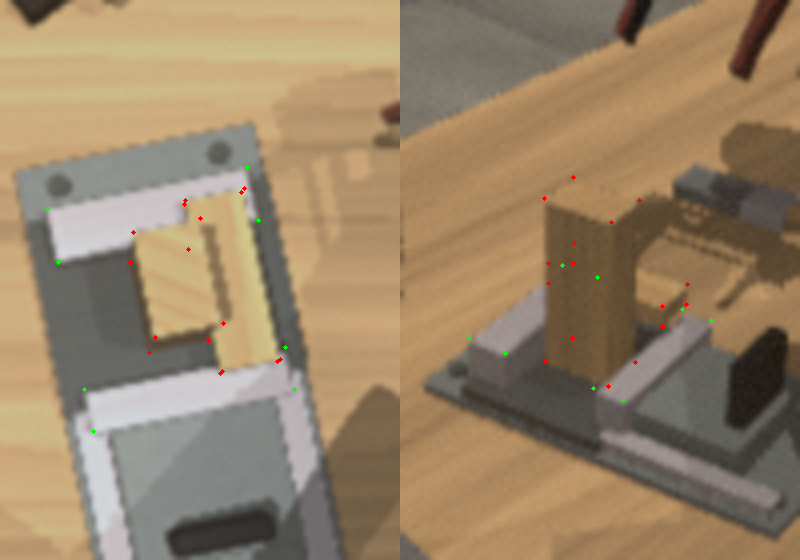

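The block stands upright and let go between the jaws: corners on the prediction, side view base at about (590,375), moving jaw clear of it. Next, tool down and closed fingers behind the handle.

```bash
python3 -m jog '[[0,0,0,-0.34,-0.34,0.83,0],[0,0,0,-0.34,-0.34,0.83,0],[0,0,0,-0.34,-0.34,0.83,0],[0,0,0,-0.35,-0.35,0.83,0],[0,0,0,-0.35,-0.35,0.83,0],[0,0,0,-0.35,-0.35,0.83,0],[0,0,0,-0.35,-0.35,0.83,0],[0,0,0,-0.35,-0.35,0.83,0],[0,0,0,-0.35,-0.35,0.83,0],[0,0,0,-0.35,-0.35,0.83,0],[0,0,0,-0.35,-0.35,0.83,0],[0,0,0,-0.35,-0.35,0.83,0],[0,0,0,-0.34,-0.34,0.83,0],[0,0,0,-0.34,-0.34,0.83,0],[0,0,0,-0.34,-0.34,0.83,0],[0,0,0,-0.34,-0.34,0.83,0],[0,0,0,-0.34,-0.34,0.83,0],[0,0,0,0,0,0,0],[0,0,0,0,0,0,0]]'
python3 - <<'E'
from h import *
print(ctrl.get_obs()["qpos"],inV(ctrl.get_obs()["ee_pos"])); go(W(-175,0,200),DOWN)
E
```

```text
t: 26.6
ee_pos: [606.8, -201.9, 224.3]
orientation: [3.128, 0.293, 0.004]
ft_force: [-0.2, -0.2, -0.3]
width: 0.6
grasp_force: 0.0
[-3.40164140e-01  4.41340016e-01  1.59662415e+00  9.45131972e-04
  1.10094891e+00  1.04348693e+00] [  -4.15573974 -111.28859473  224.32608182]
shift/40 [-4.25 -2.82  0.59]
turn/6deg [ 0.01 -0.03  0.08]
```

```bash
python3 -m jog '[[-0.3,0,0,0,0,0.08,0],[-0.7,-0.2,0,0,0,0,0],[-0.9,-0.4,0,0,0,0,0],[-0.9,-0.6,0,0,0,0,0],[-0.8,-0.7,0.1,0,0,0,0],[-0.45,-0.6,0.2,0,0,0,0],[-0.2,-0.32,0.3,0,0,0,0],[0,0,0,0,0,0,0]]'
python3 - <<'E'
from h import *
print(inV(ctrl.get_obs()["ee_pos"])); go(W(-176,0,65),DOWN)
E
```

```text
t: 27.4
ee_pos: [417.0, -120.6, 199.3]
orientation: [3.129, 0.275, 0.001]
ft_force: [0.9, 0.6, 0.9]
width: 0.6
grasp_force: 0.0
[-176.54643892    2.33928637  199.32970388]
shift/40 [0.01 0.06 3.36]
turn/6deg [ 0.   -0.01 -0.03]
```

```bash
python3 -m jog '[[0,0.05,0.5,0,0,0,0],[0,0,0.8,0,0,0,0],[0,0,0.8,0,0,0,0],[0,0,0.7,0,0,0,0],[0,0,0.35,0,0,0,0],[0,0,0.15,0,0,0,0],[0.1,0,0,0,0,0,0],[0.1,0,0,0,0,0,0],[0.1,0,0,0,0,0,0],[0.1,0,0,0,0,0,0],[0.05,0,0,0,0,0,0],[0,0,0,0,0,0,0]]'
python3 - <<'E'
from h import *
print(inV(ctrl.get_obs()["ee_pos"]),ctrl.get_obs()["ft_force"])
E
```

```text
t: 28.6
ee_pos: [439.9, -120.7, 68.9]
orientation: [3.127, 0.273, 0.008]
ft_force: [-0.1, -0.1, -0.3]
width: 0.7
grasp_force: 0.1
[-154.04424223   -1.83594322   68.93634111] [-0.13851501 -0.06843704 -0.30172793]
```

```bash
for i in 1; do python3 -m jog '[[0.05,0,0,0,0,0,0],[0.05,0,0,0,0,0,0],[0.05,0,0,0,0,0,0],[0,0,0,0,0,0,0]]'; done; python3 -m jog '[[0.05,0,0,0,0,0,0],[0.05,0,0,0,0,0,0],[0.05,0,0,0,0,0,0],[0,0,0,0,0,0,0]]'
```

```text
t: 29.0
ee_pos: [445.2, -119.5, 68.5]
orientation: [3.128, 0.273, 0.006]
ft_force: [-1.0, 1.3, 0.6]
width: 0.3
grasp_force: 0.8
t: 29.4
ee_pos: [451.0, -118.5, 68.4]
orientation: [3.128, 0.273, 0.006]
ft_force: [-3.3, 1.4, 1.1]
width: 0.5
grasp_force: 1.3
```

```bash
python3 -m jog '[[0.05,0,0,0,0,0,0],[0.05,0,0,0,0,0,0],[0.05,0,0,0,0,0,0],[0.05,0,0,0,0,0,0]]'; python3 -m jog '[[0.04,0,0,0,0,0,0],[0.04,0,0,0,0,0,0]]';python3 -m jog '[[0.04,0,0,0,0,0,0],[0.03,0,0,0,0,0,0]]'
```

```text
t: 29.8
ee_pos: [452.7, -117.5, 68.1]
orientation: [3.129, 0.276, -0.013]
ft_force: [-28.7, -14.8, 23.4]
width: 0.5
grasp_force: 15.4
t: 30.0
ee_pos: [452.6, -116.9, 67.7]
orientation: [-3.129, -0.276, 0.022]
ft_force: [-37.8, -17.8, 29.4]
width: 0.2
grasp_force: 20.0
t: 30.2
ee_pos: [452.4, -116.3, 67.4]
orientation: [-3.128, -0.277, 0.031]
ft_force: [-44.6, -21.7, 36.0]
width: 0.6
grasp_force: 24.1
```

```bash
python3 - <<'E'
from h import *
Rb=V*R.from_euler("x",90,degrees=True); tb=W(-2,-0.5,92)-Rb.apply([0,0,18])
cv2.imwrite("pics/ov3.png",overlay("side","pics/o3side.png",Rb,tb,jawpts(8),half=(60,70)))
o=ctrl.get_obs();print(inV(o["ee_pos"]),o["ft_force"])
E
```

```text
[-140.91489986    0.23666993   67.42120247] [-42.05464287 -18.51996994  32.33145812]
```

View pics/ov3.png

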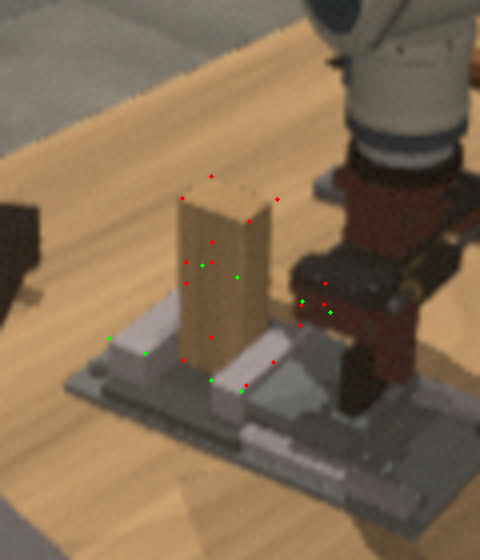

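The jaw stopped against the block at about 45 N. The picture shows the moving jaw's corners on the predicted dots for about 7 to 8 mm, with the block between the faces. I back off and check the gap.

```bash
python3 -m jog '[[-0.1,0,0,0,0,0,0],[-0.2,0,0,0,0,0,0],[-0.3,0,0,0,0,0,0],[-0.2,0,-0.2,0,0,0,0],[0,0,-0.6,0,0,0,0],[0,0,-0.9,0,0,0,0],[0,0,-0.9,0,0,0,0],[0,0,-0.9,0,0,0,0],[0,0,-0.3,0,0,0,0],[0,0,0,0,0,0,0]]'
python3 - <<'E'
from h import *
o=ctrl.get_obs();print(inV(o["ee_pos"])); Rb=V*R.from_euler("x",90,degrees=True); tb=W(2,-0.5,92)-Rb.apply([0,0,18])
cv2.imwrite("pics/ov4.png",np.hstack([overlay(n,f"pics/o4{n}.png",Rb,tb,jawpts(6),half=(50,70)) for n in("top","side")]))
go(W(2,-2,200),DOWN)
E
```

```text
t: 31.25
ee_pos: [434.0, -121.9, 222.6]
orientation: [3.125, 0.273, 0.014]
ft_force: [0.3, -0.0, 0.7]
width: 0.4
grasp_force: 0.0
[-160.04272732   -1.99384124  222.60430085]
shift/40 [4.09 0.01 0.51]
turn/6deg [ 0.02 -0.03 -0.03]
```

View pics/ov4.png

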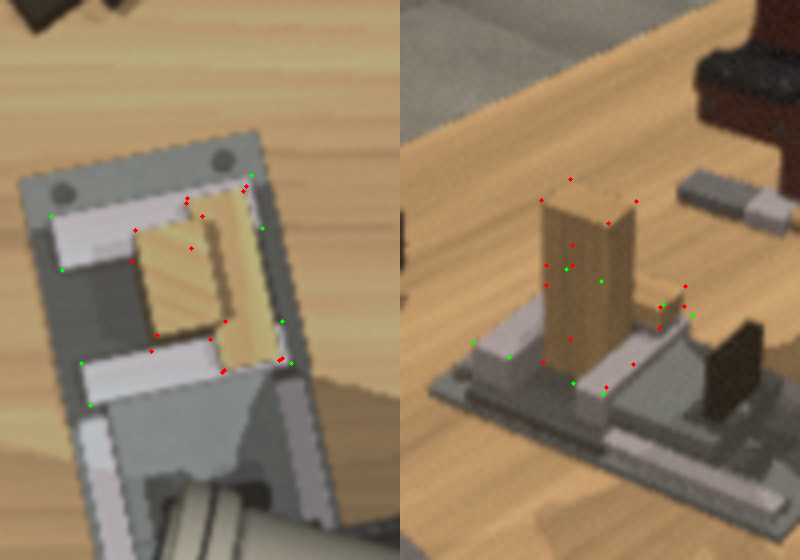

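Clamped: both jaws are flush with the block in both views (jaw about 6 to 7 mm, dots within 1 px) and the block is upright. Now over its upper end to press.

```bash
python3 -m jog '[[0.3,0,0,0,0,0,0],[0.6,0,0,0,0,0,0],[0.8,0,0,0,0,0,0],[0.9,0,0,0,0,0,0],[0.8,0,0,0,0,0,0],[0.45,0,0,0,0,0,0],[0.24,0,0.3,0,0,0,0],[0,0,0.5,0,0,0,0],[0,0,0.3,0,0,0,0],[0,0,0.15,0,0,0,0],[0,0,0,0,0,0,0]]'
python3 - <<'E'
from h import *
o=ctrl.get_obs();print(inV(o["ee_pos"]),o["ft_force"]); go(W(2,-1,163),DOWN)
E
```

```text
t: 32.45
ee_pos: [592.8, -93.1, 169.5]
orientation: [3.128, 0.273, 0.002]
ft_force: [-0.0, -0.0, 0.1]
width: 0.6
grasp_force: 0.0
[  1.29413715  -1.78670837 169.52426647] [-0.02908458 -0.01707942  0.09834989]
shift/40 [ 0.02 -0.02  0.16]
turn/6deg [ 0.02 -0.01 -0.04]
```

```bash
python3 -m jog '[[0,0,0.06,0,0,0,0],[0,0,0.05,0,0,0,0],[0,0,0.03,0,0,0,0],[0,0,0,0,0,0,0]]'; python3 -m jog '[[0,0,0.03,0,0,0,0],[0,0,0.02,0,0,0,0],[0,0,0,0,0,0,0]]'; python3 -m jog '[[0,0,0.02,0,0,0,0],[0,0,0,0,0,0,0]]'
```

```text
t: 32.85
ee_pos: [594.0, -93.3, 165.8]
orientation: [3.127, 0.273, 0.007]
ft_force: [-0.5, 0.2, 0.0]
width: 0.3
grasp_force: 0.0
t: 33.15
ee_pos: [593.9, -93.2, 163.4]
orientation: [3.127, 0.273, 0.006]
ft_force: [1.3, 0.3, 0.3]
width: 0.7
grasp_force: 0.0
t: 33.35
ee_pos: [593.9, -93.2, 162.6]
orientation: [3.127, 0.273, 0.006]
ft_force: [0.2, -0.1, 0.2]
width: 0.6
grasp_force: 0.0
```

```bash
python3 -m jog '[[0,0,0.02,0,0,0,0],[0,0,0,0,0,0,0]]'; python3 -m jog '[[0,0,0.02,0,0,0,0],[0,0,0,0,0,0,0]]'; python3 -m jog '[[0,0,0.02,0,0,0,0],[0,0,0,0,0,0,0]]'
```

```text
t: 33.55
ee_pos: [594.0, -93.2, 162.4]
orientation: [3.127, 0.273, 0.006]
ft_force: [-1.5, 0.4, 5.1]
width: 0.9
grasp_force: 2.2
t: 33.75
ee_pos: [594.1, -93.3, 162.4]
orientation: [3.127, 0.273, 0.007]
ft_force: [-3.9, 0.8, 10.2]
width: 0.6
grasp_force: 5.3
t: 33.95
ee_pos: [594.2, -93.3, 162.3]
orientation: [3.127, 0.274, 0.007]
ft_force: [-6.3, -0.5, 16.8]
width: 0.2
grasp_force: 8.1
```

```bash
python3 -m jog '[[0,0,0.02,0,0,0,0],[0,0,0.02,0,0,0,0],[0,0,0.02,0,0,0,0],[0,0,0,0,0,0,0],[0,0,0,0,0,0,0]]'; python3 -m jog '[[0,0,-0.06,0,0,0,0],[0,0,-0.08,0,0,0,0],[0,0,-0.2,0,0,0,0],[0,0,-0.5,0,0,0,0],[0,0,-0.9,0,0,0,0],[0,0,-0.9,0,0,0,0],[-0.4,0,-0.9,0,0,0,0],[-0.8,0,-0.4,0,0,0,0],[-0.9,0,0,0,0,0,0],[-0.9,0,0,0,0,0,0],[-0.9,0,0,0,0,0,0],[-0.5,0,0,0,0,0,0],[0,0,0,0,0,0,0],[0,0,0,0,0,0,0]]'
python3 - <<'E'
from h import *
Rb=V*R.from_euler("x",90,degrees=True); tb=W(2,-0.5,92)-Rb.apply([0,0,18])
cv2.imwrite("pics/ov5.png",np.hstack([overlay(n,f"pics/o5{n}.png",Rb,tb,jawpts(6),half=(50,70)) for n in("top","side")]))
E
```

```text
t: 34.45
ee_pos: [594.7, -93.6, 162.2]
orientation: [3.126, 0.273, 0.01]
ft_force: [-10.2, 0.5, 33.6]
width: 0.9
grasp_force: 16.5
t: 35.85
ee_pos: [420.5, -123.6, 315.3]
orientation: [3.127, 0.272, 0.008]
ft_force: [-1.1, -0.2, 0.1]
width: 0.7
grasp_force: 0.0
```

View pics/ov5.png

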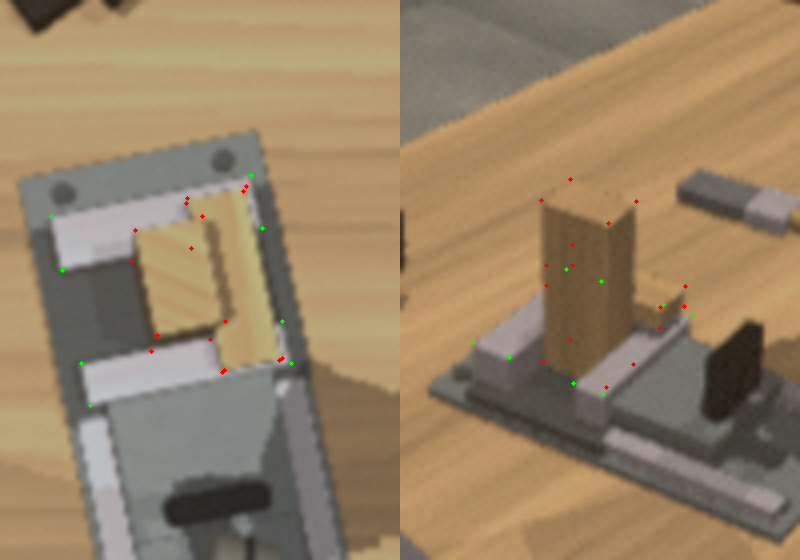

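After a press of about 33 N nothing has shifted: the block is upright, seated (its top measured at 162 mm) and clamped, with the arm clear. Handing in.

```bash
python3 -c "
from workcell import ctrl
print(ctrl.close_job())"
```

```text
the job is handed in; nothing more can be done
None
```

The block now stands upright on its crossbar end, clamped midway along the jaws; the jaw was pushed home at about 45 N, the top pressed down at about 33 N, and the job handed in at about 36 s (no verdict was returned).

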